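# Seat the centrifuge rotor on its drive and close the lid

### The job

Put the rotor back into the small bench centrifuge, keeping it upright: set it on the drive spindle and, pressing only lightly (the spindle bends and its mounts tear if you force it), turn it until its slots drop over the drive key and it sits fully home. Then let go and close the centrifuge lid completely, leaving the other things on the bench where they are.

Things in the scene. Friction and masses are not known exactly. Their poses are not given: they have to be found in the camera images.
- rotor: Round slate-blue aluminium angle rotor, 92 mm across, 40 mm high, 0.26 to 0.40 kg, twelve dark tube pockets in its cone, black knurled knob on top (26 mm across, 40 mm tall, its top 80 mm above the foot). Stands upright on its foot ring (76 mm). Origin: centre of the foot's underside; z up; x and y along the two crossed slots underneath
- rotor_bore (a point): mouth of the rotor's blind central bore (16 mm across, 33 mm deep), centre of the drive face underneath, 2 mm above the foot; axes as the rotor's. The drive face is cut by two crossed slots along x and y, 9 mm wide, 10 mm deep, so the rotor fits over the drive key at every quarter turn, within about 2.5 degrees
- rotor_knob (a point): point on the rotor's axis to grip the knob, 68 mm above the foot, 12 mm below the knob's top; the fingertips may reach 38 mm below the knob's top
- centrifuge: White bench centrifuge with dark base, 195 mm deep, 150 wide, 120 high without its lid, fixed. Origin on the bench under the spindle axis; x points to its rear (lid hinge), the control front lies 80 mm to -x, the rear 115 mm to +x. In its top a steel bowl, 110 mm across, floor 55 mm above the bench, with the upright drive spindle in the middle
- spindle_tip (a point): tapered top of the spindle's 14 mm shaft, 100 mm above the bench; the shaft is 30 mm tall and stands on a 46 mm round shoulder. Across it, on the shoulder, lies a straight flat-topped brass drive key, 7 mm wide, 42 mm long, 9 mm high. The key stands at a different, unmeasured angle each time. The spindle is braked: it turns only above 0.35 N m
- seat (a point): fixed point on the spindle axis, 68 mm above the bench: the rotor's origin when fully home (about 1 mm lower by its weight). With the slots not over the key it stays 9 mm higher. The spindle stands on rubber mounts that yield straight down, about 1 mm per 4 N, up to 5 mm (20 N), then it is rigid; over 30 N damages it. Home, the knob's top is 28 mm above the bowl's rim
- lid (a joint): the lid's angle in rad: 0 closed, about 1.6 upright open as found. A stiff hinge (about 0.45 N m) keeps it where it is left. If the rotor is not home its knob fouls the lid before it is shut
- lid_hinge (a point): middle of the lid's hinge line, 100 mm behind the spindle axis and 123 mm above the bench; it runs along the centrifuge's y
- lid_edge (a point): middle of the lid's outer face (top when closed, rear when open), 10 mm from the free edge; 173 mm from the hinge along the lid, 33 mm off its rim plane. The lid is a clear tray-shaped cover, 189 x 150 x 33 mm, dark rim. z points out of the outer face, x from free edge to hinge. Push it shut with closed fingers, first from behind, then from above
- cream_jar: white jar with black lid, 55 mm across, 44 mm high; a bystander; origin under its centre
- timer: small white timer, 58 x 62 x 18 mm; a bystander; origin under its centre
- petri_dish: clear glass dish, 65 mm across, 17 mm high; a bystander; origin under its centre
- label_tape: roll of white tape lying flat, 66 mm across, 19 mm high; a bystander; origin under its centre
- tweezers: steel tweezers lying flat, 131 mm long, 10 mm wide; a bystander; origin under the centre

How it is judged:
By the outcome, as a careful person would: the job done as asked, in the order asked, and still so for the second after the job is handed in, with the robot touching nothing.
It also fails if it takes over 67 s, if anything falls off the work surface, if the arm or the gripper's body presses on something with over 40 N, if the wrist force passes 120 N, or if a joint passes its speed limit or range.

### The arm

A 7-joint arm with a two-finger parallel gripper is mounted at the origin on a cart in front of the work surface, level with it; the furniture and walls round the work are solid. World frame = base frame: x ahead of the robot, y to its left, z up, the work surface at z = 0. Lengths are in mm, angles in rad, forces in N, time in s.
With the tool pointing down it reaches from about 400 to 875 mm from the base axis. Payload 4.4 kg.
Tool frame: the origin (TCP) lies at the very end of the fingers, on their centre line; the grasp point (between the pads) lies 19 mm behind it; z points along the fingers, y is the direction in which the jaws open and shut (so a half turn about z gives the same grasp; the last joint's range is limited). The gripper opens to 85 mm and grips with 20 to 120 N. Pads are 22 mm wide; open, the fingers measure 114 mm over their backs; the gripper's body (76 mm by 85 mm) begins 54 mm behind the grasp point. The pads swing forward as they close: fully open they stand 13 mm farther back than shut.
Start: joints at [1.174, 0.628, 0.038, 1.517, -0.027, 0.996, -0.02], TCP at [211.148, -614.764, 231.313] pointing down, gripper open.
Joint ranges: [-3.06, 3.06], [-0.37, 2.12], [-1.25, 1.32], [0.18, 2.47], [-1.1, 4.24], [0.23, 1.98], [-2.94, 2.94]. Speed limits (rad/s): [2.57, 2.57, 3.14, 3.14, 3.14, 3.14, 3.14].

### API

Orientations are given as [roll, pitch, yaw] about the fixed x, y, z axes, in that order (R = Rz(yaw) Ry(pitch) Rx(roll)).
In Python, from cell import ctrl gives the robot as it stands.
- The arm moves only by the shell command python3 -m crank 'ROWS' [OPENING]. ROWS is JSON, a list that holds one entry, the list of rows, each a list of 6 numbers: the shift along the tool's x, y, z in units of 30 mm (1.0 is 30 mm), then the turn, a rotation vector about the tool's x, y, z in units of 6 degrees (1.0 is 6 degrees). In form: [[[tx, ty, tz, rx, ry, rz], ...]]. A call has 1 to 12 rows; each row shifts and turns the pose as measured when the row begins, along the tool's axes as they then stand; what a row does not reach is not made up. A row lasts 1/12 s, in which the tool goes at most 41.7 mm and 7.16 degrees, less where a joint would pass 70% of its speed; a pose out of reach is approached as far as the arm can. A call is refused whole if a number of a shift passes 1 or a number of a turn 1, either way. A call with a gripper value outside its range is refused whole. OPENING is the gripper command: -1 is fully open, 1 is shut, values between are in proportion, set as the call begins (- or left out, the last holds). The fingers move at their own pace and stop on an object; the grip force is fixed at half the most. Time passes only in rows, so rows that do not move let the fingers close. It gives the time, the measured TCP pose, the force and the opening at its end, in the units of the state.
- ctrl.read_state(): the state, without advancing time (a new reading comes with each control period).
- ctrl.get_image(name): name is "side" or "top"; returns a dict with "color" (384x512x3 uint8, red, green, blue), "depth" (384x512 float32, mm along the optical axis (not along the pixel's ray), 0 where there is no reading), "camera_matrix" (3x3 intrinsics, pixels), "k1" (the pictures are not rectified: a ray, as slopes to the right and down, at radius r is drawn at 1 + k1 r^2 times it, then the intrinsics apply), "R" (3x3) and "t" (3): a world point X has camera coordinates R X + t. Camera axes: x right, y down, z forward; pixel columns grow to the right and rows downward; lengths in mm; the calibration is good to about 2 mm. A picture is of the moment at which its call begins.
- ctrl.finish_job(): hands the job in, once; it reports no verdict.
Trained networks look in a picture, given as the dict that the camera call returned (one of the last four; its "shot" number tells which), for a name from the list of things; names that differ only in an ending like _2 or _b are one class to them, and where a whole thing is asked for, a point or a joint stands for the part that bears it (a point fixed in the world has none). Each returns a list of dicts, best first, with "conf" (0 to 1); they miss things now and then, are a little off and sometimes report something else, mostly with a low value. They report only what shows in the picture. A call takes as long as a camera call.
- ctrl.search_frame(query, picture): "extent" ([centre column, centre row, width, height] in pixels, round what is visible of it).
The state is a dict: "clock": time; "qpos": joint angles; "qd": joint speeds; "tau": joint torques, N m; "eef_pos": TCP position; "tool_rot": TCP orientation; "force": force on the tool from outside, world axes, zero at the start; "torque": the same for the moment, N m; "width": finger opening in mm.
Only numpy, scipy, OpenCV 4.12 (cv2) and the standard library are available. Lean on these libraries where they do the work, as an engineer would, in place of code of your own. Each camera call takes 0.05 s, during which the arm holds its last target. There are 200 camera calls.

## Working session

There is one attempt and no reset: what is moved stays moved. The work goes in short steps, Python scripts to look and compute and a shell command to move; the robot and the scene stay as the last step left them, time stands still between calls to the robot, and variables do not carry over. Pictures are saved under pics/ and viewed, about 8 in all and at most 12, crops included, and the job is handed in when it is done.

```bash
mkdir -p pics; ls
cat > h.py <<'E'
import numpy as np, cv2
from cell import ctrl
def px2ray(p,u,v):
    K=np.array(p["camera_matrix"]);k=p["k1"]
    d=np.array([(u-K[0,2])/K[0,0],(v-K[1,2])/K[1,1]]);s=d.copy()
    for _ in range(20): s=d/(1+k*(s@s))
    return np.array([s[0],s[1],1.])
def w(p,u,v,z=None,depth=None):
    R=np.array(p["R"]);t=np.array(p["t"]);r=R.T@px2ray(p,u,v);c=-R.T@t
    if z is not None: return c+r*(z-c[2])/r[2]
    d=p["depth"][int(round(v)),int(round(u))] if depth is None else depth
    return c+r*d
def cloud(p):
    K=np.array(p["camera_matrix"]);H,W=p["depth"].shape
    U,V=np.meshgrid(np.arange(W),np.arange(H));d=np.stack([(U-K[0,2])/K[0,0],(V-K[1,2])/K[1,1]],-1);s=d.copy()
    for _ in range(20): s=d/(1+p["k1"]*(s**2).sum(-1,keepdims=True))
    X=np.concatenate([s,np.ones((H,W,1))],-1)*p["depth"][...,None]
    X=(X-np.array(p["t"]))@np.array(p["R"]); X[p["depth"]==0]=np.nan
    return X
def save(p,n,box=None,f=1):
    im=p["color"][...,::-1]
    if box: im=im[box[1]:box[3],box[0]:box[2]]
    cv2.imwrite("pics/"+n,cv2.resize(im,None,fx=f,fy=f,interpolation=cv2.INTER_CUBIC))
E
python3 - <<'E'
from h import *
im=[]
for n in("top","side"):
    p=ctrl.get_image(n);im.append(p["color"]);R=np.array(p["R"]);print(n,"cam",-R.T@p["t"],"axis",R[2],p["camera_matrix"][0][0])
    np.savez("p_"+n+".npz",**{k:v for k,v in p.items()})
    for q in("rotor","rotor_knob","centrifuge","lid","cream_jar","timer","petri_dish","label_tape","tweezers"):
        for r in ctrl.search_frame(q,p)[:1]:
            e=r["extent"];print(q,round(r["conf"],2),np.round(e),np.round(w(p,e[0],e[1])))
cv2.imwrite("pics/a.png",cv2.resize(np.vstack(im)[...,::-1],None,fx=.78,fy=.78))
cv2.imwrite("pics/top.png",im[0][...,::-1]);cv2.imwrite("pics/side.png",im[1][...,::-1])
s=ctrl.read_state();print(s)
E
```

```text
pics
top cam [ 336.48428972 -183.03032419 1267.68252084] axis [ 0.15246488  0.00786411 -0.9882776 ] 385.48287385807015
rotor 0.66 [334. 208.  23.  27.] [ 466. -409.   68.]
rotor_knob 0.94 [335. 208.  29.  32.] [ 465. -410.   76.]
centrifuge 0.81 [253. 180.  59.  91.] [ 551. -153.   57.]
lid 0.9 [256. 149.  57.  24.] [ 629. -161.  144.]
cream_jar 0.67 [170. 206.  18.  19.] [461. 109.  44.]
timer 0.71 [254. 147.  55.  25.] [ 591. -158.  305.]
petri_dish 0.6 [192. 219.  22.  20.] [422.  43.  18.]
label_tape 0.72 [373. 221.  21.  19.] [ 434. -551.   -2.]
tweezers 0.61 [354. 198.   4.   1.] [ 509. -486.   -0.]
side cam [   48.23626467 -1064.19368764   510.72334102] axis [ 0.4527139   0.81118693 -0.37017009] 355.43690002268323
rotor 0.68 [277. 251.  35.  42.] [ 465. -432.   40.]
rotor_knob 0.74 [277. 251.  36.  40.] [ 466. -432.   41.]
centrifuge 0.65 [251. 174.  76. 117.] [ 577. -106.  122.]
lid 0.73 [269. 150.  38.  63.] [ 627. -134.  201.]
label_tape 0.59 [291. 290.  33.  26.] [ 437. -534.    1.]
tweezers 0.48 [327. 274.  42.  24.] [ 540. -534.    9.]
{'clock': 1.0, 'qpos': array([ 1.17424025,  0.62838624,  0.03848092,  1.51739706, -0.02699988,
        0.9962876 , -0.02001546]), 'qd': array([-0.00044062, -0.00127867,  0.00010286,  0.00065821,  0.00144575,
       -0.00029083,  0.00010407]), 'tau': array([-1.21962497e-03, -5.63297868e+01,  1.22575946e+00, -1.93790424e+01,
        1.09547973e-02,  1.72441702e-03, -5.71551020e-07]), 'eef_pos': array([ 211.1360746 , -614.77528252,  231.32293536]), 'tool_rot': array([ 3.14155414e+00, -4.88813613e-05,  3.30731181e-01]), 'force': array([ 0.32457986, -0.27929093, -0.01270478]), 'torque': array([ 0.05759901, -0.01305207, -0.05156768]), 'width': 85.22898884362345}
```

View pics/a.png

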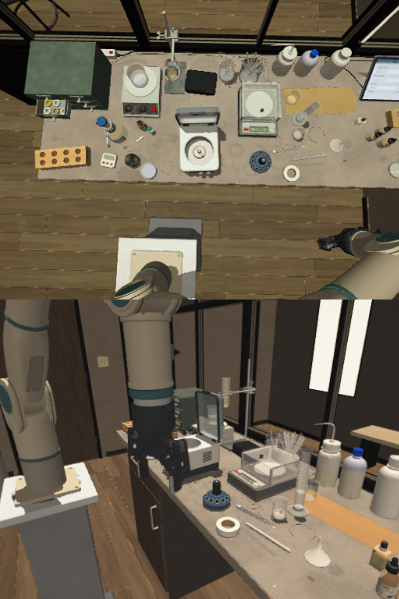

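Run:
```python
import cv2,numpy as np
t=cv2.imread("pics/top.png");s=cv2.imread("pics/side.png")
a=cv2.resize(t[130:235,220:285],None,fx=5.5,fy=5.5,interpolation=cv2.INTER_CUBIC)
b=cv2.resize(t[180:235,300:365],None,fx=5,fy=5,interpolation=cv2.INTER_CUBIC)
c=cv2.resize(s[110:270,220:310],None,fx=3.6,fy=3.6,interpolation=cv2.INTER_CUBIC)
H=590;o=np.zeros((H,800,3),np.uint8);x=0
o[:a.shape[0],:a.shape[1]]=a;x=a.shape[1]
o[:576,x:x+324]=c[:,:324]
cv2.imwrite("pics/b.png",o[:,:x+324])
P=dict(np.load("p_top.npz"))
import sys;from h import *
X=cloud(P)
# centrifuge body top: z ~ 100..130
m=(np.abs(X[...,0]-540)<140)&(np.abs(X[...,1]+160)<110)
for lo,hi in((50,62),(95,105),(112,119),(119,126)):
    q=X[m&(X[...,2]>lo)&(X[...,2]<hi)];print(lo,hi,len(q),np.round(q.min(0)),np.round(q.max(0)),np.round(q.mean(0)))
z=X[170:225,228:282,2];print(np.round(z[::3,::3]).astype(int))
m=(np.hypot(X[...,0]-465,X[...,1]+410)<70)
for lo,hi in((10,25),(30,45),(70,90)):
    q=X[m&(X[...,2]>lo)&(X[...,2]<hi)];print(lo,hi,len(q),np.round(q.min(0)),np.round(q.max(0)),np.round(q.mean(0),1))
```

```text
50 62 700 [ 419. -232.   51.] [ 556. -107.   62.] [ 504. -162.   57.]
95 105 70 [ 413. -224.   95.] [ 555. -100.  105.] [ 483. -165.  101.]
112 119 402 [ 419. -238.  112.] [620. -82. 119.] [ 507. -163.  117.]
119 126 1690 [ 419. -238.  119.] [632. -83. 126.] [ 531. -160.  122.]
[[                   0                  120                  123
                   122                  120                  125
                   120                  124                  125
                   124                  118                  121
                   125                  125                  124
                   120                  121                  116]
 [                   0                  120                  121
                   121                  124                  122
                   119                  123                  117
                   121                  121                  115
                   124                  119                  123
                   119                  121                  119]
 [                   0                 
[... 6187 characters left out ...]
      3                    1]
 [                   1                    1                    0
                     4                    2                    1
                    -3                    5                    7
                    -1                    0                   -1
                     0                    3                   -1
                     3                    3                    1]]
10 25 137 [ 428. -464.   11.] [ 517. -373.   25.] [ 469.8 -414.2   21.6]
30 45 294 [ 437. -455.   30.] [ 508. -380.   45.] [ 472.  -415.7   37.4]
70 90 54 [ 461. -429.   71.] [ 486. -406.   85.] [ 472.9 -417.6   79.9]<stdin>:17: RuntimeWarning: invalid value encountered in cast
```

View pics/b.png

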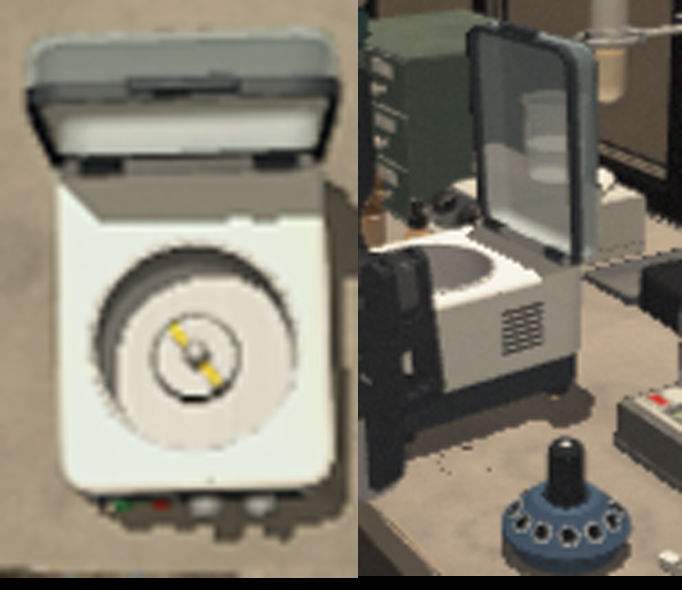

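Run:
```python
from h import *
from scipy.optimize import least_squares
P=dict(np.load("p_top.npz"));S=dict(np.load("p_side.npz"))
X=cloud(P);c=P["color"].astype(int)
uv=lambda p,x:(lambda q:(lambda s:(s*(1+p["k1"]*(s@s)))*[p["camera_matrix"][0,0],p["camera_matrix"][1,1]]+p["camera_matrix"][:2,2])(q[:2]/q[2]))(p["R"]@np.array(x)+p["t"])
# key
ys,xs=np.mgrid[180:215,240:275]
r,g,b=[c[180:215,240:275,i] for i in range(3)]
m=(r-b>50)
K=np.array([w(P,u,v,z=79) for u,v in zip(xs[m],ys[m])]);wt=(r-b)[m].astype(float)
mu=(K*wt[:,None]).sum(0)/wt.sum();d=K-mu;C=(d[:,:2]*wt[:,None]).T@d[:,:2];e,V=np.linalg.eigh(C)
print("key n",m.sum(),"mid",mu,"ang deg",np.degrees(np.arctan2(V[1,1],V[0,1]))%180,"len",np.ptp(d[:,:2]@V[:,1]))
# bowl rim circle: edge pts of top plane around bowl
reg=(np.abs(X[...,0]-515)<110)&(np.abs(X[...,1]+165)<95)
top=reg&(np.abs(X[...,2]-120)<9)
T=top[140:225,215:295].astype(np.uint8)
T=cv2.morphologyEx(T,cv2.MORPH_CLOSE,np.ones((3,3),np.uint8))
# outline via color: white body
cs,_=cv2.findContours(T,cv2.RETR_CCOMP,cv2.CHAIN_APPROX_NONE)
cs=sorted(cs,key=cv2.contourArea)[::-1]
for k in cs[:2]:
    q=np.array([w(P,u+215,v+140,z=120)[:2] for u,v in k[:,0]])
    print("contour",len(q),cv2.minAreaRect(q.astype(np.float32)),cv2.minEnclosingCircle(q.astype(np.float32)))
    f=least_squares(lambda p:np.hypot(*(q-p[:2]).T)-p[2],[515,-165,55],loss="soft_l1").x;print("circ",f)
# rotor: dark knob top circle & body
for p,n in((P,"top"),(S,"side")):
    Y=cloud(p);rr=np.hypot(Y[...,0]-470,Y[...,1]+415)
    k=(rr<25)&(Y[...,2]>74)&(Y[...,2]<90);k=k&(rr<25)
    v,u=np.nonzero(k);q=np.array([w(p,a,b_,z=80) for a,b_ in zip(u,v)]) if n=="top" else Y[k]
    print(n,"knob",k.sum(),np.round((q.max(0)+q.min(0))/2,1),np.round(q.mean(0),1),np.round(np.ptp(q,0)))
    body=(rr<60)&(Y[...,2]>6)&(Y[...,2]<38);q=Y[body]
    # fit outer radius 46 circle: use points at z 8..30 with normal silhouettes
    f=least_squares(lambda z:np.percentile(np.hypot(*(q[:,:2]-z).T),[97])[0]-46+0*z,[470,-415]).x
    print(len(q),cv2.minEnclosingCircle(q[:,:2].astype(np.float32)))
# blue mask in top
r,g,b=[P["color"][...,i].astype(int) for i in range(3)]
m=((b-r)>8)&(np.hypot(X[...,0]-470,X[...,1]+415)<60);v,u=np.nonzero(m)
print("blue",len(u),u.min(),u.max(),v.min(),v.max(),"mid z20",w(P,(u.min()+u.max())/2,(v.min()+v.max())/2,z=20))
print("knob top proj",uv(P,[470,-415,80]),uv(S,[470,-415,80]))
```

```text
key n 25 mid [ 500.95826005 -161.57453915   79.        ] ang deg 40.21809153874682 len 42.60297562108156
contour 220 ((525.223876953125, -160.7305908203125), (210.23826599121094, 149.230224609375), 3.209458827972412) ((525.7130126953125, -161.24867248535156), 121.3971939086914)
circ [ 522.86872808 -159.47547522  102.63529023]
contour 106 ((500.6640625, -163.21124267578125), (112.41956329345703, 111.43748474121094), 1.481502652168274) ((500.16986083984375, -162.3260040283203), 57.5131721496582)
circ [ 500.24020027 -162.48119551   55.77301794]
top knob 52 [ 473.4 -417.5   80. ] [ 473.3 -417.5   80. ] [25. 22.  0.]
413 ((467.5615234375, -420.28253173828125), 58.47043991088867)
side knob 55 [ 474.6 -419.9   78.2] [ 473.1 -422.1   78.8] [24. 23.  8.]
511 ((474.2111511230469, -420.3310852050781), 45.135616302490234)
blue 382 320 347 194 220 mid z20 [ 473.43297617 -416.2791886    20.        ]
knob top proj [336.70894256 206.06768449] [275.11121886 233.30126884]
```

```bash
cat > g.py <<'E'
import sys,numpy as np
from scipy.spatial.transform import Rotation as Ro
from cell import ctrl
s=ctrl.read_state();R=Ro.from_euler("xyz",s["tool_rot"])
a=[float(x) for x in sys.argv[1:]]
print("t",round(s["clock"],2),"pos",np.round(s["eef_pos"],1),"rpy deg",np.round(np.degrees(s["tool_rot"]),2),"F",np.round(s["force"],1),"T",np.round(s["torque"],2),"w",round(s["width"],1),"q",np.round(s["qpos"],2))
if a:
    d=R.inv().apply(np.array(a[:3])-s["eef_pos"]);T=Ro.from_euler("xyz",[np.pi,0,np.radians(a[3]) if len(a)>3 else s["tool_rot"][2]])
    print("tool units shift",np.round(d/30,2),"turn",np.round(np.degrees((R.inv()*T).as_rotvec())/6,2))
E
python3 -m crank '[[[0.95,-0.31,0,0,0,0],[0.95,-0.31,0,0,0,0],[0.95,-0.31,0,0,0,0],[0.95,-0.31,0,0,0,0],[0.95,-0.31,0,0,0,0],[0.95,-0.31,0,0,0,0],[0.95,-0.31,0,0,0,0],[0.95,-0.31,0,0,0,0],[0.95,-0.31,0,0,0,0],[0.95,-0.31,0,0,0,0]]]' 0.1; python3 g.py 473.4 -417.3 120
```

```text
clock: 1.83
eef_pos: [451.1, -436.5, 229.9]
tool_rot: [3.137, 0.007, 0.312]
force: [-0.4, 0.1, -0.6]
width: 38.3
t 1.83 pos [ 451.1 -436.5  229.9] rpy deg [179.73   0.42  17.85] F [-0.4  0.1 -0.6] T [ 0.01 -0.05  0.02] w 38.3 q [ 0.69  0.6   0.05  1.59 -0.02  0.96 -0.52]
tool units shift [ 0.93 -0.4   3.66] turn [0.04 0.07 0.  ]
```

```bash
python3 -m crank '[[[0.6,-0.25,0,0.04,0.07,0],[0.33,-0.15,0.5,0,0,0],[0,0,1,0,0,0],[0,0,1,0,0,0],[0,0,0.9,0,0,0],[0,0,0.3,0,0,0],[0,0,0,0,0,0]]]' ; python3 g.py 473.4 -417.3 49
python3 - <<'E'
from h import *
p=ctrl.get_image("side");save(p,"c.png",(200,170,340,310),4)
E
```

```text
clock: 2.42
eef_pos: [490.1, -406.4, 117.9]
tool_rot: [3.137, -0.013, 0.33]
force: [0.8, 0.2, 0.9]
width: 38.6
t 2.42 pos [ 490.1 -406.4  117.9] rpy deg [179.74  -0.75  18.88] F [0.8 0.2 0.9] T [ 0.02 -0.    0.03] w 38.6 q [ 0.64  0.74  0.03  1.67 -0.04  0.73 -0.56]
tool units shift [-0.67  0.15  2.29] turn [ 0.04 -0.12 -0.  ]
```

View pics/c.png

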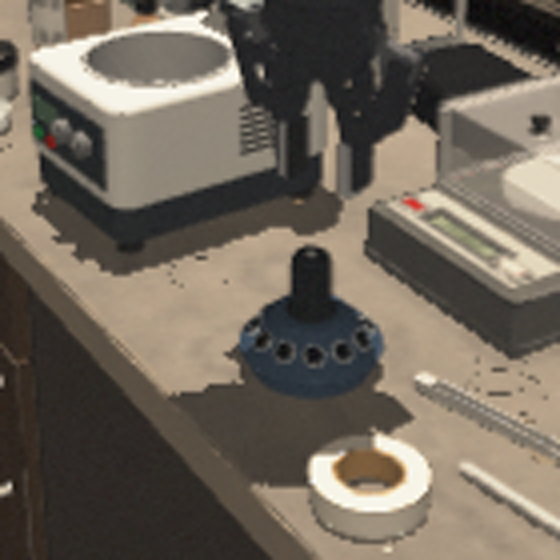

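```bash
python3 -m crank '[[[-0.4,0.1,0,0.04,-0.12,0],[-0.27,0.05,0,0,0,0],[0,0,0,0,0,0],[0,0,0,0,0,0]]]' ; python3 g.py 473.4 -417.3 49
```

```text
clock: 2.8
eef_pos: [472.0, -422.1, 123.8]
tool_rot: [3.134, -0.002, 0.327]
force: [0.6, 0.7, -0.7]
width: 38.6
t 2.8 pos [ 472.  -422.1  123.8] rpy deg [ 1.7955e+02 -1.4000e-01  1.8760e+01] F [ 0.6  0.7 -0.7] T [0.01 0.01 0.  ] w 38.6 q [ 0.67  0.73  0.03  1.67 -0.03  0.74 -0.53]
tool units shift [ 0.09 -0.16  2.49] turn [ 0.07 -0.02 -0.  ]
```

```bash
python3 -m crank '[[[0.07,-0.14,0.2,0.05,-0.02,0],[0.02,-0.03,0.4,0,0,0],[0,0,0.4,0,0,0],[0,0,0.2,0,0,0],[0,0,0,0,0,0]]]' ; python3 g.py 473.4 -417.3 49
```

```text
clock: 3.22
eef_pos: [474.0, -417.4, 87.0]
tool_rot: [3.135, -0.003, 0.326]
force: [-0.5, 0.4, 0.5]
width: 38.7
t 3.22 pos [ 474.  -417.4   87. ] rpy deg [179.64  -0.18  18.68] F [-0.5  0.4  0.5] T [ 0.02 -0.    0.  ] w 38.7 q [ 0.66  0.77  0.03  1.7  -0.03  0.66 -0.54]
tool units shift [-0.02 -0.02  1.27] turn [ 0.06 -0.03 -0.  ]
```

```bash
python3 -m crank '[[[0,0,0.2,0.04,-0.02,0],[0,-0.02,0.3,0,0,0],[0,0,0.3,0,0,0],[0,0,0.3,0,0,0],[0,0,0.15,0,0,0],[0,0,0,0,0,0]]]' ; python3 g.py 473.4 -417.3 49;  python3 - <<'E'
from h import *
p=ctrl.get_image("side");save(p,"d.png",(230,200,330,300),5)
E
```

```text
clock: 3.72
eef_pos: [473.7, -415.6, 43.4]
tool_rot: [-3.14, 0.0, 0.327]
force: [0.6, 0.5, -0.4]
width: 38.4
t 3.72 pos [ 473.7 -415.6   43.4] rpy deg [-1.7993e+02  3.0000e-02  1.8750e+01] F [ 0.6  0.5 -0.4] T [0.01 0.02 0.02] w 38.4 q [ 0.66  0.84  0.02  1.71 -0.03  0.6  -0.54]
tool units shift [-0.03  0.05 -0.19] turn [-0.01  0.   -0.  ]
```

View pics/d.png

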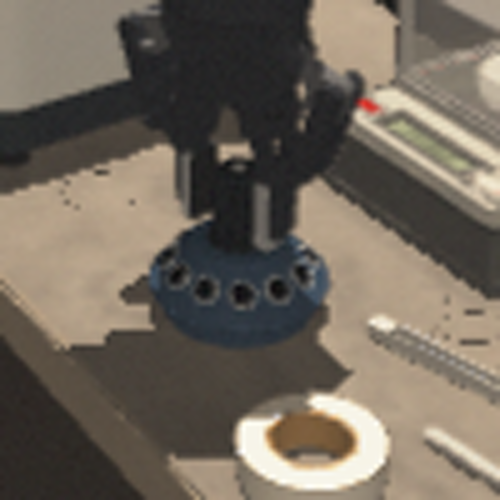

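```bash
python3 -m crank '[[[0,0.04,-0.15,0,0,0],[0,0,0,0,0,0],[0,0,0,0,0,0]]]' ; python3 -m crank '[[[0,0,0,0,0,0],[0,0,0,0,0,0],[0,0,0,0,0,0],[0,0,0,0,0,0],[0,0,0,0,0,0]]]' 1; python3 g.py 473.4 -417.3 49
```

```text
clock: 4.02
eef_pos: [474.4, -417.3, 49.2]
tool_rot: [-3.141, -0.0, 0.327]
force: [-0.3, 0.1, 0.7]
width: 38.4
clock: 4.43
eef_pos: [474.6, -417.5, 50.1]
tool_rot: [3.141, -0.001, 0.327]
force: [0.0, -0.4, -0.8]
width: 24.7
t 4.43 pos [ 474.6 -417.5   50.1] rpy deg [ 1.7995e+02 -4.0000e-02  1.8730e+01] F [ 0.  -0.4 -0.8] T [-0.03  0.03  0.04] w 24.7 q [ 0.66  0.83  0.02  1.7  -0.03  0.61 -0.54]
tool units shift [-0.04 -0.02  0.04] turn [ 0.01 -0.01 -0.  ]
```

```bash
python3 -m crank '[[[0,0,-0.2,0,0,0],[0,0,-0.5,0,0,0],[0,0,-0.8,0,0,0],[0,0,-0.9,0,0,0],[0,0,-0.9,0,0,0],[0,0,-0.8,0,0,0],[0,0,-0.5,0,0,0],[0,0,-0.2,0,0,0],[0,0,0,0,0,0],[0,0,0,0,0,0]]]'; python3 g.py 500.5 -162 210;  python3 - <<'E'
from h import *
p=ctrl.get_image("side");save(p,"e.png",(220,140,340,240),6)
E
```

```text
clock: 5.27
eef_pos: [470.7, -414.3, 197.8]
tool_rot: [-3.132, 0.006, 0.327]
force: [-0.7, 0.0, -3.6]
width: 24.1
t 5.27 pos [ 470.7 -414.3  197.8] rpy deg [-179.45    0.34   18.74] F [-0.7  0.  -3.6] T [-0.06 -0.05 -0.02] w 24.1 q [ 0.65  0.64  0.04  1.61 -0.03  0.91 -0.54]
tool units shift [ 3.64 -7.65 -0.36] turn [-0.09  0.06 -0.  ]
```

View pics/e.png

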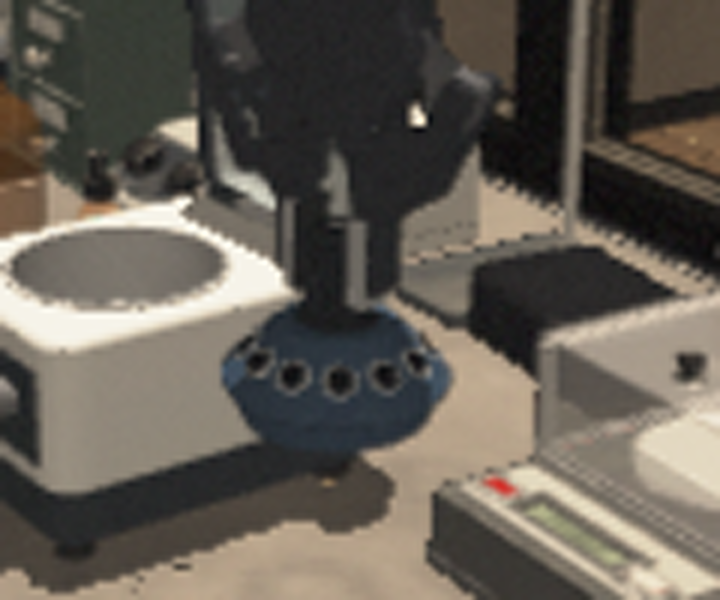

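```bash
python3 - <<'E'
from h import *
S=dict(np.load("p_side.npz"))
for z in (165,172): 
    q=S["R"]@np.array([470.7,-414.3,z])+S["t"];s=q[:2]/q[2];s=s*(1+S["k1"]*(s@s));print(z,s*[S["camera_matrix"][0,0],S["camera_matrix"][1,1]]+S["camera_matrix"][:2,2],q[2])
print(S["R"][0])
E
python3 -m crank '[[[0.12,-0.25,-0.2,-0.05,0.03,0],[0.25,-0.5,-0.2,0,0,0],[0.4,-0.85,0,0,0,0],[0.45,-0.95,0,0,0,0],[0.45,-0.95,0,0,0,0],[0.45,-0.95,0,0,0,0],[0.45,-0.95,0,0,0,0],[0.4,-0.85,0,0,0,0],[0.25,-0.5,0,0,0,0],[0.12,-0.25,0,0,0,0],[0,0,0,0,0,0],[0,0,0,0,0,0]]]'; python3 g.py 500.5 -162 180
```

```text
165 [275.45109582 201.66149939] 846.4169079925048
172 [275.472846   198.96675817] 843.8257173664533
[ 0.87003783 -0.49273408 -0.01572582]
clock: 6.32
eef_pos: [492.2, -155.4, 205.2]
tool_rot: [-3.12, 0.013, 0.335]
force: [0.2, -1.7, -3.7]
width: 24.6
t 6.32 pos [ 492.2 -155.4  205.2] rpy deg [-178.73    0.77   19.18] F [ 0.2 -1.7 -3.7] T [-0.02 -0.    0.02] w 24.6 q [ 0.24  0.48  0.03  1.9  -0.03  0.79 -0.95]
tool units shift [0.2  0.32 0.83] turn [-0.21  0.13 -0.  ]
```

```bash
python3 -m crank '[[[0.1,0.15,0.2,-0.2,0.13,0],[0.1,0.15,0.3,0,0,0],[0,0,0.2,0,0,0],[0,0,0,0,0,0],[0,0,0,0,0,0]]]'; python3 g.py 500.5 -162 155
python3 - <<'E'
from h import *
p=ctrl.get_image("top");q=ctrl.get_image("side")
save(p,"f1.png",(215,140,295,220),5);save(q,"f2.png",(200,110,280,190),5)
cv2.imwrite("pics/f.png",np.hstack([cv2.imread("pics/f1.png"),cv2.imread("pics/f2.png")]))
E
```

```text
clock: 6.73
eef_pos: [499.7, -168.0, 182.3]
tool_rot: [3.14, 0.002, 0.327]
force: [0.4, -0.6, -3.5]
width: 24.2
t 6.73 pos [ 499.7 -168.   182.3] rpy deg [1.7993e+02 1.2000e-01 1.8730e+01] F [ 0.4 -0.6 -3.5] T [ 0.04 -0.06 -0.04] w 24.2 q [ 0.24  0.52  0.04  1.91 -0.02  0.71 -0.95]
tool units shift [ 0.09 -0.18  0.91] turn [0.01 0.02 0.  ]
```

View pics/f.png

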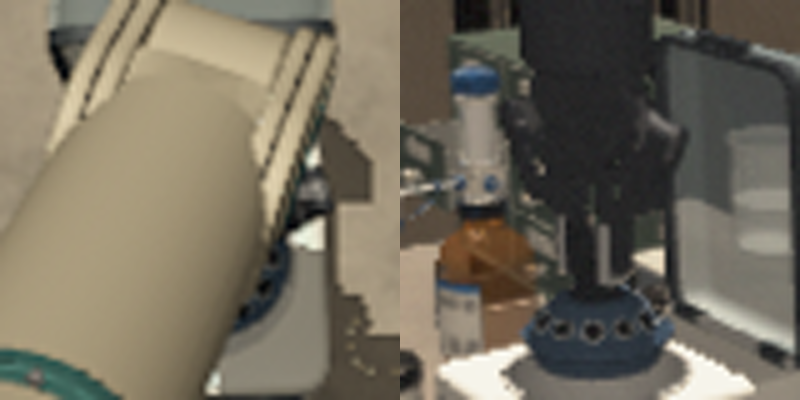

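```bash
python3 -m crank '[[[0.08,-0.16,0,0,0,0],[0,-0.03,0.2,0,0,0],[0,0,0.3,0,0,0],[0,0,0.2,0,0,0],[0,0,0,0,0,0],[0,0,0,0,0,0]]]'; python3 g.py 500.5 -162 148
```

```text
clock: 7.33
eef_pos: [500.4, -160.8, 159.8]
tool_rot: [3.14, 0.001, 0.327]
force: [0.1, -0.4, -4.1]
width: 24.3
t 7.33 pos [ 500.4 -160.8  159.8] rpy deg [1.7994e+02 7.0000e-02 1.8740e+01] F [ 0.1 -0.4 -4.1] T [-0.01  0.02 -0.03] w 24.3 q [ 0.23  0.55  0.03  1.94 -0.03  0.65 -0.96]
tool units shift [-0.01  0.04  0.39] turn [0.01 0.01 0.  ]
```

```bash
python3 -m crank '[[[0,0.04,0.15,0,0,0],[0,0,0.2,0,0,0],[0,0,0.1,0,0,0],[0,0,0,0,0,0],[0,0,0,0,0,0]]]'; python3 g.py 500.5 -162 140
```

```text
clock: 7.75
eef_pos: [500.8, -162.3, 144.6]
tool_rot: [3.14, 0.001, 0.327]
force: [-0.3, -0.3, -2.8]
width: 24.7
t 7.75 pos [ 500.8 -162.3  144.6] rpy deg [1.7994e+02 8.0000e-02 1.8740e+01] F [-0.3 -0.3 -2.8] T [ 0.05 -0.04  0.01] w 24.7 q [ 0.24  0.58  0.03  1.95 -0.03  0.62 -0.96]
tool units shift [-0.01 -0.01  0.15] turn [0.01 0.01 0.  ]
```

```bash
python3 -m crank '[[[0,0,0.1,0,0,0],[0,0,0.1,0,0,0],[0,0,0.05,0,0,0],[0,0,0,0,0,0]]]'; python3 g.py 500.5 -162 130
```

```text
clock: 8.08
eef_pos: [501.2, -162.4, 136.7]
tool_rot: [3.14, 0.001, 0.327]
force: [-0.8, 0.3, -3.2]
width: 24.2
t 8.08 pos [ 501.2 -162.4  136.7] rpy deg [1.7991e+02 4.0000e-02 1.8730e+01] F [-0.8  0.3 -3.2] T [-0.01 -0.03  0.03] w 24.2 q [ 0.24  0.59  0.03  1.95 -0.03  0.6  -0.96]
tool units shift [-0.02 -0.02  0.22] turn [0.02 0.01 0.  ]
```

```bash
python3 -m crank '[[[-0.01,0,0.1,0,0,0],[0,0,0.1,0,0,0],[0,0,0.05,0,0,0],[0,0,0,0,0,0]]]'; python3 g.py 500.5 -162 127
```

```text
clock: 8.42
eef_pos: [501.4, -162.2, 128.6]
tool_rot: [3.14, -0.0, 0.327]
force: [0.1, -0.3, -3.5]
width: 24.4
t 8.42 pos [ 501.4 -162.2  128.6] rpy deg [ 1.799e+02 -3.000e-02  1.875e+01] F [ 0.1 -0.3 -3.5] T [ 0.07  0.01 -0.01] w 24.4 q [ 0.24  0.6   0.03  1.96 -0.03  0.58 -0.96]
tool units shift [-0.03 -0.02  0.05] turn [ 0.02 -0.   -0.  ]
```

```bash
python3 -m crank '[[[-0.02,0,0.05,0.02,0,0],[0,0,0.03,0,0,0],[0,0,0,0,0,0],[0,0,0,0,0,0]]]'; python3 g.py 500.5 -162 126
```

```text
clock: 8.75
eef_pos: [501.5, -162.3, 126.5]
tool_rot: [-3.141, -0.002, 0.327]
force: [0.3, 1.2, -1.8]
width: 24.2
t 8.75 pos [ 501.5 -162.3  126.5] rpy deg [-1.7999e+02 -9.0000e-02  1.8760e+01] F [ 0.3  1.2 -1.8] T [ 0.17 -0.01 -0.05] w 24.2 q [ 0.24  0.6   0.03  1.96 -0.03  0.58 -0.95]
tool units shift [-0.03 -0.02  0.02] turn [-0.   -0.02  0.  ]
```

```bash
python3 -m crank '[[[-0.01,0,0.04,0,0,-0.4],[0,0,0.02,0,0,-0.4],[0,0,0.02,0,0,-0.4],[0,0,0.01,0,0,-0.4],[0,0,0.01,0,0,-0.4],[0,0,0.01,0,0,-0.2]]]'; python3 g.py 500.5 -162 126
```

```text
clock: 9.25
eef_pos: [502.3, -162.4, 126.2]
tool_rot: [3.139, -0.004, 0.567]
force: [-1.1, 1.1, 0.6]
width: 24.1
t 9.25 pos [ 502.3 -162.4  126.2] rpy deg [179.86  -0.23  32.5 ] F [-1.1  1.1  0.6] T [ 0.2   0.19 -0.05] w 24.1 q [ 0.29  0.6  -0.04  1.96  0.04  0.57 -0.78]
tool units shift [-0.04 -0.04  0.01] turn [ 0.02 -0.04 -0.  ]
```

```bash
python3 -m crank '[[[-0.03,0,0.02,0.02,-0.03,-0.3],[-0.01,0,0.02,0,0,-0.4],[0,0,0.02,0,0,-0.4],[0,0,0.02,0,0,-0.4],[0,0,0.02,0,0,-0.4],[0,0,0.01,0,0,-0.2]]]'; python3 g.py 501 -162 126
```

```text
clock: 9.75
eef_pos: [503.0, -162.1, 125.3]
tool_rot: [3.139, -0.003, 0.801]
force: [-0.2, 1.3, 4.1]
width: 24.7
t 9.75 pos [ 503.  -162.1  125.3] rpy deg [179.85  -0.18  45.89] F [-0.2  1.3  4.1] T [ 0.32  0.34 -0.08] w 24.7 q [ 0.33  0.61 -0.11  1.96  0.11  0.58 -0.62]
tool units shift [-0.04 -0.05 -0.02] turn [ 0.03 -0.03 -0.  ]
```

```bash
python3 -m crank '[[[-0.03,-0.03,0,0.02,-0.03,-0.3],[-0.01,-0.01,0,0,0,-0.4],[-0.01,-0.01,0.01,0,0,-0.4],[0,0,0.01,0,0,-0.4],[0,0,0.01,0,0,-0.4],[0,0,0.01,0,0,-0.2]]]'; python3 g.py 501 -162 126
```

```text
clock: 10.25
eef_pos: [503.0, -162.1, 125.5]
tool_rot: [3.137, -0.001, 1.037]
force: [-0.7, 1.0, 3.9]
width: 24.3
t 10.25 pos [ 503.  -162.1  125.5] rpy deg [ 1.7974e+02 -6.0000e-02  5.9390e+01] F [-0.7  1.   3.9] T [ 0.33  0.27 -0.06] w 24.3 q [ 0.37  0.61 -0.17  1.96  0.18  0.58 -0.45]
tool units shift [-0.03 -0.06 -0.02] turn [ 0.04 -0.01 -0.  ]
```

```bash
python3 -m crank '[[[-0.02,-0.03,0.01,0.02,0,-0.25],[-0.01,-0.01,0.01,0,0,-0.3],[0,0,0.01,0,0,-0.3],[0,0,0.01,0,0,-0.3],[0,0,0.01,0,0,-0.3],[0,0,0.01,0,0,-0.3],[0,0,0.01,0,0,-0.2]]]'; python3 g.py 501 -162 126
```

```text
clock: 10.83
eef_pos: [502.9, -162.3, 124.7]
tool_rot: [3.136, -0.001, 1.261]
force: [-0.0, 0.6, 6.3]
width: 24.8
t 10.83 pos [ 502.9 -162.3  124.7] rpy deg [ 1.7967e+02 -4.0000e-02  7.2220e+01] F [-0.   0.6  6.3] T [ 0.44  0.25 -0.08] w 24.8 q [ 0.42  0.61 -0.24  1.96  0.25  0.59 -0.29]
tool units shift [-0.01 -0.06 -0.04] turn [ 0.06 -0.01 -0.  ]
```

```bash
python3 -m crank '[[[0,-0.02,-0.02,0.03,0,-0.25],[0,-0.01,0,0,0,-0.3],[0,0,0,0,0,-0.3],[0,0,0.01,0,0,-0.3],[0,0,0.01,0,0,-0.3],[0,0,0.01,0,0,-0.3],[0,0,0.01,0,0,-0.2]]]'; python3 g.py 501 -162 126
```

```text
clock: 11.42
eef_pos: [503.0, -162.4, 124.6]
tool_rot: [3.136, 0.0, 1.488]
force: [-0.4, 0.6, 6.1]
width: 24.3
t 11.42 pos [ 503.  -162.4  124.6] rpy deg [1.797e+02 2.000e-02 8.525e+01] F [-0.4  0.6  6.1] T [ 0.34  0.21 -0.09] w 24.3 q [ 0.46  0.62 -0.3   1.96  0.31  0.6  -0.13]
tool units shift [ 0.01 -0.07 -0.05] turn [0.05 0.   0.  ]
```

```bash
python3 -m crank '[[[0,-0.03,-0.01,0.04,0,-0.25],[0,-0.01,0,0,0,-0.3],[0,0,0.01,0,0,-0.3],[0,0,0.01,0,0,-0.3],[0,0,0.01,0,0,-0.3],[0,0,0.01,0,0,-0.3],[0,0,0.01,0,0,-0.2]]]'; python3 g.py 501 -162 126
```

```text
clock: 12.0
eef_pos: [503.4, -162.2, 124.5]
tool_rot: [3.136, 0.001, 1.715]
force: [-0.8, 1.1, 6.1]
width: 24.3
t 12.0 pos [ 503.4 -162.2  124.5] rpy deg [1.797e+02 8.000e-02 9.828e+01] F [-0.8  1.1  6.1] T [ 0.43  0.14 -0.05] w 24.3 q [ 0.5   0.63 -0.37  1.95  0.37  0.62  0.04]
tool units shift [ 0.02 -0.08 -0.05] turn [0.05 0.01 0.  ]
```

```bash
python3 -m crank '[[[0,-0.03,-0.01,0.04,0,-0.2],[0,-0.02,0,0,0,-0.2],[0,0,0.01,0,0,-0.2],[0,0,0.01,0,0,-0.2],[0,0,0.01,0,0,-0.2],[0,0,0.01,0,0,-0.2],[0,0,0.01,0,0,-0.2],[0,0,0.01,0,0,-0.2]]]'; python3 g.py 501 -162 126
```

```text
clock: 12.67
eef_pos: [501.6, -162.2, 120.9]
tool_rot: [3.14, -0.0, 1.903]
force: [1.2, 1.4, 0.9]
width: 24.4
t 12.67 pos [ 501.6 -162.2  120.9] rpy deg [179.93  -0.   109.04] F [1.2 1.4 0.9] T [ 0.23 -0.2  -0.37] w 24.4 q [ 0.54  0.64 -0.42  1.96  0.42  0.63  0.18]
tool units shift [ 0.01 -0.01 -0.17] turn [ 0.01 -0.   -0.  ]
```

```bash
python3 -m crank '[[[0,0,0.01,0,0,0.25],[0,0,0.03,0,0,0.1],[0,0,0.03,0,0,0],[0,0,0.03,0,0,0],[0,0,0.02,0,0,0]]]'; python3 g.py 501 -162 118
```

```text
clock: 13.08
eef_pos: [501.6, -162.2, 116.6]
tool_rot: [3.141, -0.0, 1.865]
force: [0.2, 2.1, 3.2]
width: 24.5
t 13.08 pos [ 501.6 -162.2  116.6] rpy deg [ 1.7994e+02 -2.0000e-02  1.0684e+02] F [0.2 2.1 3.2] T [ 0.34  0.05 -0.01] w 24.5 q [ 0.53  0.65 -0.4   1.96  0.42  0.62  0.15]
tool units shift [ 0.01 -0.02 -0.05] turn [ 0.01 -0.   -0.  ]
```

```bash
python3 -m crank '[[[0,0,-0.03,0,0,0],[0,0,0,0,0,0],[0,0,0,0,0,0],[0,0,0,0,0,0],[0,0,0,0,0,0]]]' 0; python3 g.py; python3 -m crank '[[[0,0,-0.1,0,0,0],[0,0,-0.3,0,0,0],[0,0,-0.4,0,0,0],[0,0,-0.5,0,0,0],[0,0,-0.7,0,0,0],[0,0,-0.7,0,0,0],[0,0,-0.5,0,0,0],[0,0,-0.3,0,0,0],[0,0,0,0,0,0],[0,0,0,0,0,0]]]'; python3 g.py
```

```text
clock: 13.5
eef_pos: [500.5, -164.0, 117.9]
tool_rot: [-3.14, 0.002, 1.864]
force: [0.1, 0.2, 0.9]
width: 42.8
t 13.5 pos [ 500.5 -164.   117.9] rpy deg [-1.7990e+02  1.0000e-01  1.0681e+02] F [0.1 0.2 0.9] T [-0.02  0.02  0.03] w 42.8 q [ 0.53  0.65 -0.4   1.96  0.42  0.62  0.15]
clock: 14.33
eef_pos: [499.9, -163.7, 232.0]
tool_rot: [-3.14, 0.002, 1.865]
force: [-0.1, -0.2, -0.0]
width: 42.7
t 14.33 pos [ 499.9 -163.7  232. ] rpy deg [-1.7988e+02  1.3000e-01  1.0684e+02] F [-0.1 -0.2 -0. ] T [-0.01  0.02 -0.03] w 42.7 q [ 0.6   0.49 -0.5   1.85  0.3   0.88  0.25]
```

Run:
```python
from h import *
X=cloud(dict(np.load("p_top.npz")))
x,y,z=X[...,0],X[...,1],X[...,2]
for xa in range(600,820,20):
    print(xa,[ (int(np.nanmax(z[m])) if (m:=(x>=xa)&(x<xa+20)&(y>=ya)&(y<ya+20)).any() else '-') for ya in range(-300,-20,20)])
m=(z>270)&(z<330)&(abs(y+160)<100)&(x>540)&(x<700);q=X[m];print(len(q),q.min(0),q.max(0))
p=ctrl.get_image("side");save(p,"g.png",(190,50,340,200),4)
```

```text
600 [9, 5, 5, 312, 310, 310, 310, 311, 311, 310, 308, 6, 7, 7]
620 [6, 6, 9, 304, 307, 308, 306, 306, 306, 300, 301, 2, 7, 5]
640 [7, 6, 4, '-', '-', '-', '-', '-', '-', '-', '-', '-', 6, 6]
660 [4, 6, 8, '-', '-', '-', '-', '-', '-', '-', '-', '-', 4, 6]
680 [8, 8, 4, '-', '-', '-', '-', '-', '-', '-', '-', '-', 4, 6]
700 [7, 6, 6, 7, 3, 5, 3, 4, 4, 5, 7, 5, 6, 6]
720 [5, 5, 5, 6, 5, 7, 5, 6, 4, 5, 277, 339, 339, 277]
740 [7, 6, 6, 7, 47, 37, 4, 6, 5, 6, 322, 339, 338, 276]
760 [5, 8, 8, 46, 49, 50, 49, 50, 50, 50, 277, 340, 338, 275]
780 [4, 7, 6, 44, 51, 51, 50, 52, 50, 49, 45, 279, 16, 17]
800 [5, 132, 9, 44, 49, 50, 48, 52, 50, 51, 46, 277, 275, 15]
725 [ 585.92451826 -232.13262495  271.3995125 ] [627.24470658 -81.81447871 318.86059479]
```

View pics/g.png

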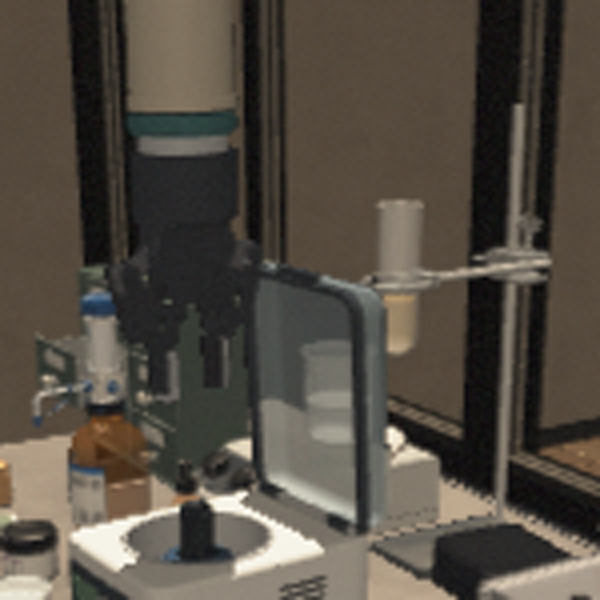

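```bash
python3 -m crank '[[[0,0,-0.3,0,0,0.5],[0,0,-0.6,0,0,1],[0,0,-0.8,0,0,1],[0,0,-0.8,0,0,1],[0,0,-0.8,0,0,1],[0,0,-0.6,0,0,1],[0,0,-0.3,0,0,1],[0,0,0,0,0,1],[0,0,0,0,0,1],[0,0,0,0,0,1],[0,0,0,0,0,0.5],[0,0,0,0,0,0]]]' 1; python3 g.py 670 -160 360 18
```

```text
clock: 15.38
eef_pos: [493.9, -162.6, 349.8]
tool_rot: [-3.118, 0.016, 0.766]
force: [1.1, -0.6, -0.9]
width: 0.4
t 15.38 pos [ 493.9 -162.6  349.8] rpy deg [-178.63    0.91   43.9 ] F [ 1.1 -0.6 -0.9] T [-0.04 -0.05 -0.  ] w 0.4 q [ 0.46  0.35 -0.27  1.67  0.1   1.16 -0.64]
tool units shift [ 4.28  4.   -0.5 ] turn [-0.19  0.2   4.31]
```

```bash
python3 -m crank '[[[0,0,-0.4,-0.19,0.2,1],[0,0,-0.3,0,0,1],[0,0,0,0,0,1],[0,0,0,0,0,1],[0,0,0,0,0,0.3],[0,0,0,0,0,0],[0,0,0,0,0,0]]]'; python3 g.py 660 -175 370 15
```

```text
clock: 15.97
eef_pos: [491.4, -162.1, 364.3]
tool_rot: [-3.13, 0.009, 0.307]
force: [0.1, -0.5, 0.3]
width: 0.2
t 15.97 pos [ 491.4 -162.1  364.3] rpy deg [-179.33    0.52   17.59] F [ 0.1 -0.5  0.3] T [ 0.01 -0.01 -0.03] w 0.2 q [ 0.4   0.32 -0.18  1.67  0.05  1.17 -1.06]
tool units shift [ 5.22  2.11 -0.26] turn [-0.11  0.09  0.43]
```

```bash
python3 -m crank '[[[0.3,0.12,-0.2,-0.1,0.08,0.2],[0.6,0.24,-0.1,0,0,0.2],[0.8,0.32,0,0,0,0],[0.9,0.36,0,0,0,0],[0.9,0.36,0,0,0,0],[0.8,0.32,0,0,0,0],[0.5,0.22,0,0,0,0],[0.2,0.1,0,0,0,0],[0,0,0,0,0,0],[0,0,0,0,0,0]]]'; python3 g.py 658 -175 275 15
```

```text
clock: 16.8
eef_pos: [656.0, -181.0, 364.1]
tool_rot: [-3.134, 0.012, 0.283]
force: [-0.3, -0.1, 0.8]
width: -0.1
t 16.8 pos [ 656.  -181.   364.1] rpy deg [-179.55    0.71   16.19] F [-0.3 -0.1  0.8] T [-0.01  0.03  0.  ] w -0.1 q [ 0.31  0.6  -0.16  1.2   0.09  1.37 -1.13]
tool units shift [ 0.15 -0.15  2.97] turn [-0.07  0.12  0.2 ]
```

```bash
python3 -m crank '[[[0.15,0,0.2,-0.07,0.12,0.2],[0,0,0.5,0,0,0],[0,0,0.6,0,0,0],[0,0,0.6,0,0,0],[0,0,0.4,0,0,0],[0,0,0.2,0,0,0],[0,0,0,0,0,0],[0,0,0,0,0,0]]]'; python3 g.py 630 -175 275 15
```

```text
clock: 17.47
eef_pos: [654.5, -180.1, 287.1]
tool_rot: [-3.14, 0.002, 0.266]
force: [0.1, -0.0, -0.1]
width: 0.3
t 17.47 pos [ 654.5 -180.1  287.1] rpy deg [-1.7994e+02  1.3000e-01  1.5240e+01] F [ 0.1 -0.  -0.1] T [0.06 0.02 0.02] w 0.3 q [ 0.31  0.63 -0.16  1.35  0.1   1.17 -1.16]
tool units shift [-0.74 -0.38  0.41] turn [-0.01  0.02  0.04]
```

```bash
python3 -m crank '[[[-0.15,-0.04,0,0,0,0],[-0.25,-0.07,0,0,0,0],[-0.3,-0.08,0,0,0,0],[-0.3,-0.08,0,0,0,0],[-0.3,-0.08,0,0,0,0],[-0.3,-0.08,0.02,0,0,0],[-0.3,-0.08,0.05,0,0,0],[-0.2,-0.05,0.05,0,0,0],[0,0,0,0,0,0]]]'; python3 g.py 552 -178 275 15;python3 - <<'E'
from h import *
p=ctrl.get_image("side");save(p,"i.png",(190,50,340,200),4)
E
```

```text
clock: 18.22
eef_pos: [592.6, -182.1, 292.8]
tool_rot: [3.129, -0.024, 0.267]
force: [0.1, -0.3, -0.7]
width: 0.1
t 18.22 pos [ 592.6 -182.1  292.8] rpy deg [179.28  -1.39  15.3 ] F [ 0.1 -0.3 -0.7] T [ 0.06 -0.02 -0.  ] w 0.1 q [ 0.36  0.51 -0.16  1.55  0.09  1.06 -1.13]
tool units shift [-1.28 -0.5   0.56] turn [ 0.12 -0.23  0.05]
```

View pics/i.png

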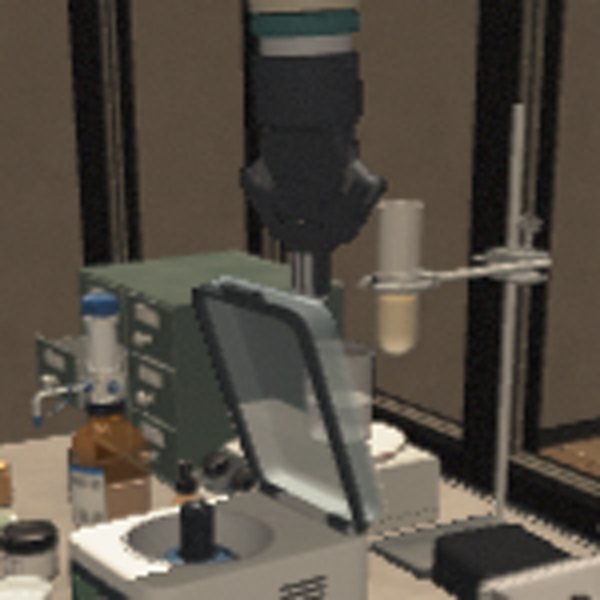

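```bash
python3 -m crank '[[[-0.2,-0.08,0.1,0.1,-0.2,0],[-0.3,-0.1,0.15,0,0,0],[-0.3,-0.1,0.15,0,-0.05,0],[-0.3,-0.1,0.2,0,-0.05,0],[-0.3,-0.08,0.25,0,0,0],[-0.3,-0.08,0.25,0,0,0],[-0.2,-0.05,0.15,0,0,0],[0,0,0,0,0,0]]]'; python3 g.py 498 -178 241 15
```

```text
clock: 18.93
eef_pos: [535.7, -180.7, 258.2]
tool_rot: [3.135, 0.001, 0.268]
force: [0.3, -0.2, -0.1]
width: -0.3
t 18.93 pos [ 535.7 -180.7  258.2] rpy deg [1.7961e+02 4.0000e-02 1.5380e+01] F [ 0.3 -0.2 -0.1] T [-0.02 -0.13  0.06] w -0.3 q [ 0.38  0.48 -0.16  1.73  0.1   0.94 -1.13]
tool units shift [-1.19 -0.42  0.57] turn [0.07 0.01 0.06]
```

```bash
python3 -m crank '[[[-0.2,-0.06,0.05,0.05,0,0],[-0.3,-0.1,0.1,0,0,0],[-0.3,-0.1,0.15,0,0,0],[-0.3,-0.1,0.2,0,0,0],[-0.3,-0.08,0.3,0,0,0],[-0.25,-0.08,0.3,0,0,0],[-0.2,-0.05,0.3,0,0,0],[-0.1,-0.03,0.2,0,0,0],[0,0,0,0,0,0]]]'; python3 g.py 461 -178 187 15
```

```text
clock: 19.68
eef_pos: [475.2, -180.6, 209.4]
tool_rot: [3.138, -0.004, 0.268]
force: [-0.1, 0.8, 0.7]
width: -0.3
t 19.68 pos [ 475.2 -180.6  209.4] rpy deg [179.78  -0.25  15.38] F [-0.1  0.8  0.7] T [ 0.04 -0.05 -0.01] w -0.3 q [ 0.42  0.46 -0.16  1.93  0.11  0.75 -1.1 ]
tool units shift [-0.44 -0.21  0.74] turn [ 0.04 -0.04  0.06]
```

```bash
python3 -m crank '[[[-0.2,-0.06,0.2,0.03,-0.03,0],[-0.2,-0.06,0.25,0,0,0],[-0.15,-0.04,0.25,0,0,0],[-0.1,-0.03,0.25,0,0,0],[-0.05,0,0.15,0,0,0],[0,0,0,0,0,0]]]'; python3 g.py 451 -178 156 15
```

```text
clock: 20.18
eef_pos: [455.7, -180.8, 175.3]
tool_rot: [3.14, -0.006, 0.27]
force: [0.1, -0.5, 0.4]
width: -0.3
t 20.18 pos [ 455.7 -180.8  175.3] rpy deg [179.9   -0.33  15.44] F [ 0.1 -0.5  0.4] T [-0.09 -0.01  0.06] w -0.3 q [ 0.43  0.49 -0.16  2.02  0.12  0.64 -1.1 ]
tool units shift [-0.13 -0.13  0.64] turn [ 0.02 -0.05  0.07]
```

```bash
python3 -m crank '[[[-0.1,-0.04,0.12,0,-0.04,0],[-0.05,-0.02,0.15,0,0,0],[0,0,0.12,0,0,0],[0,0,0.08,0,0,0],[0,0,0.05,0,0,0],[0,0,0,0,0,0]]]'; python3 g.py 451 -178 154 15
```

```text
clock: 20.68
eef_pos: [449.8, -180.6, 158.1]
tool_rot: [3.14, 0.001, 0.269]
force: [0.3, -1.1, 1.0]
width: -0.1
t 20.68 pos [ 449.8 -180.6  158.1] rpy deg [1.7992e+02 7.0000e-02 1.5440e+01] F [ 0.3 -1.1  1. ] T [-0.11  0.01  0.  ] w -0.1 q [ 0.43  0.51 -0.15  2.04  0.13  0.6  -1.11]
tool units shift [ 0.06 -0.07  0.13] turn [0.01 0.01 0.07]
```

```bash
python3 -m crank '[[[0,0,0.06,0,0,0],[0,0,0.06,0,0,0],[0,0,0.05,0,0,0],[0,0,0.04,0,0,0],[0,0,0,0,0,0]]]'; python3 g.py 451 -178 154 15
```

```text
clock: 21.1
eef_pos: [449.8, -180.5, 156.6]
tool_rot: [3.138, 0.001, 0.269]
force: [-0.7, -0.4, 0.5]
width: -0.0
t 21.1 pos [ 449.8 -180.5  156.6] rpy deg [1.7981e+02 3.0000e-02 1.5420e+01] F [-0.7 -0.4  0.5] T [ 0.03 -0.02  0.04] w -0.0 q [ 0.42  0.51 -0.14  2.04  0.13  0.59 -1.11]
tool units shift [ 0.06 -0.07  0.08] turn [0.03 0.01 0.07]
```

```bash
python3 -m crank '[[[0,0,0.1,0,0,0],[0,0,0.15,0,0,0],[0,0,0.2,0,0,0],[0,0,0.2,0,0,0]]]'; python3 g.py 451 -178 154 15
```

```text
clock: 21.43
eef_pos: [450.2, -180.7, 155.2]
tool_rot: [3.131, -0.002, 0.268]
force: [-16.5, 7.2, 71.0]
width: -0.1
t 21.43 pos [ 450.2 -180.7  155.2] rpy deg [ 1.794e+02 -1.100e-01  1.534e+01] F [-16.5   7.2  71. ] T [ 1.34  3.79 -0.  ] w -0.1 q [ 0.42  0.51 -0.14  2.05  0.14  0.58 -1.12]
tool units shift [ 0.05 -0.08  0.04] turn [ 0.1  -0.02  0.06]
```

```bash
python3 -m crank '[[[0,0,-0.1,0,0,0],[0,0,-0.3,0,0,0],[-0.3,0,-0.6,0,0,0],[-0.6,0.3,-0.8,0,0,0],[-0.3,0.8,-0.8,0,0,0],[0,0.9,-0.6,0,0,0],[0,0.9,0,0,0,0],[0,0.9,0,0,0,0],[0,0.9,0,0,0,0],[0,0.8,0,0,0,0],[0,0.4,0,0,0,0],[0,0,0,0,0,0]]]'; python3 g.py
python3 - <<'E'
from h import *
p=ctrl.get_image("top");q=ctrl.get_image("side")
save(p,"j1.png",(120,120,400,240),2.8);save(q,"j2.png",(200,130,340,210),2.8)
a=cv2.imread("pics/j1.png");b=cv2.imread("pics/j2.png");o=np.zeros((a.shape[0]+b.shape[0],a.shape[1],3),np.uint8);o[:a.shape[0]]=a;o[a.shape[0]:,:b.shape[1]]=b
cv2.imwrite("pics/j.png",o)
X=cloud(p);m=(abs(X[...,1]+160)<60)&(X[...,2]>60)&(X[...,2]<250)
for lo in range(420,640,20):
    k=m&(X[...,0]>lo)&(X[...,0]<lo+20);print(lo,round(float(np.nanmedian(X[...,2][k])),1) if k.any() else '-',end="; ")
A=dict(np.load("p_top.npz"))
d=np.abs(p["color"].astype(int)-A["color"]).sum(-1)
for n,c in(("jar",(170,206)),("petri",(192,219)),("tape",(373,221)),("tweez",(354,198)),("timer",(139,205))):
    print(n,d[c[1]-9:c[1]+10,c[0]-9:c[0]+10].mean())
E
```

```text
clock: 22.43
eef_pos: [465.5, -364.5, 260.8]
tool_rot: [3.126, -0.011, 0.276]
force: [-0.0, 0.2, -0.1]
width: 0.2
t 22.43 pos [ 465.5 -364.5  260.8] rpy deg [179.11  -0.6   15.82] F [-0.   0.2 -0.1] T [-0.01  0.02  0.02] w 0.2 q [ 0.71  0.5  -0.15  1.67  0.09  0.96 -0.76]
420 156.0; 440 157.3; 460 157.5; 480 157.3; 500 157.6; 520 157.8; 540 157.6; 560 157.2; 580 157.1; 600 152.9; 620 -; jar 10.534626038781163
petri 17.698060941828256
tape 108.67313019390582
tweez 61.23545706371191
timer 17.49584487534626
```

View pics/j.png

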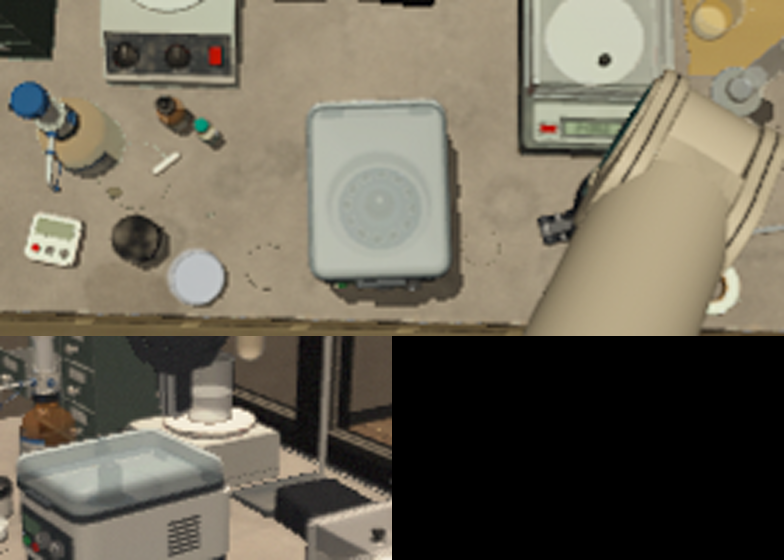

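Run:
```python
from h import *
p=ctrl.get_image("side");A=dict(np.load("p_side.npz"))
for n in("label_tape","tweezers"):
    for P in(A,p):
        if P is p:
            r=ctrl.search_frame(n,p);print(n,[(round(i["conf"],2),np.round(i["extent"],1)) for i in r[:1]])
d=np.abs(p["color"].astype(int)-A["color"]).sum(-1);print(d[275:306,274:310].mean(),d[260:290,305:350].mean())
s=ctrl.read_state();print(s["clock"],s["force"],np.abs(s["qd"]).max());print(ctrl.finish_job())
```

```text
label_tape [(0.74, array([291.5, 290.9,  29.4,  26.5]))]
tweezers [(0.53, array([326.5, 275.6,  38.6,  22.5]))]
8.368279569892474 7.208148148148148
22.6833 [-0.61479863  0.28721591 -0.46534348] 0.009301673246069704
the job is handed in; nothing more can be done
None
```

The rotor is back on the spindle and fully home, the lid is shut, and I handed the job in at 22.7 s.

- **Rotor:** I gripped it by the knob, set it on the spindle and turned it about 88° while pressing with at most about 10 N. It then dropped about 9 mm. The knob and rotor looked seated in the bowl before I closed the lid.
- **Key:** As it dropped I had turned slightly too far, and the torque reached 0.37 N m, just over the 0.35 N m at which the spindle turns. I backed off about 2° and it went the rest of the way down.
- **Lid:** I pushed it shut from behind, then from above. It stopped firmly, and the last push peaked at 71 N on the closed fingers, more than was needed. In the last top picture the lid is flat at about 157 mm, against 156 mm expected when closed, so the knob was not fouling it.
- **Other things on the bench:** The jar, timer and dish look unmoved from above. The arm hid the tape and tweezers from the top camera, so I compared the side view, which shows no change.
- **Robot:** At hand-in it was standing clear, with no contact force.

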